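Break down two piles of ground parts into their kit boards

ROBOT

A 6-joint arm with a two-finger parallel gripper is mounted at the origin on the work surface. World frame = base frame: x ahead of the robot, y to its left, z up, the work surface at z = 0. Lengths are in m, angles in rad, forces in N, time in s.
With the tool pointing down it reaches from about 0.375 to 0.975 m from the base axis. Payload 3.8 kg.
Tool frame: the origin (TCP) lies at the very end of the fingers, on their centre line; the grasp point (between the pads) lies 19 mm behind it; z points along the fingers, y is the line along which they close (so a half turn about z gives the same grasp; the last joint's range is limited). The gripper opens to 85 mm and grips with 20 to 120 N. Pads are 22 mm wide; open, the fingers measure 114 mm over their backs; the gripper's body (76 mm by 85 mm) begins 54 mm behind the grasp point. The pads swing forward as they close: fully open they stand 13 mm farther back than shut.
Start: joints at [1.163, 0.264, 1.604, -0, 1.274, -0.037], TCP at [0.245, 0.629, 0.231] pointing down, gripper open.
Joint ranges: [-2.63, 2.63], [-0.94, 2.18], [0.31, 2.57], [-1.31, 4.45], [0, 2.66], [-2.55, 2.55]. Speed limits (rad/s): [2.57, 2.57, 3.14, 3.14, 3.14, 3.14].

INTERFACE

Orientations are given as a rotation vector (axis times angle).
In Python, from workcell import bot gives the robot as it stands.
- The arm moves only by the shell command python3 -m creep 'ROWS' [FORCE]. ROWS is JSON, a list of rows, each a list of 5 numbers: the shift along the tool's x, y, z in units of 0.05 m (1.0 is 0.05 m), then the turn about the tool's z in units of 0.1 rad (1.0 is 0.1 rad), then the opening, from 0 (shut) to 1 (fully open). In form: [[tx, ty, tz, spin, hand], ...]. A call has 1 to 20 rows; each row shifts and turns the commanded pose from where the row before left it, along the tool's axes as they then stand; what a row does not reach is not made up. A row lasts 1/8 s, in which the tool goes at most 62.5 mm and 10.7 degrees, less where a joint would pass 70% of its speed; a pose out of reach is approached as far as the arm can. A call with a number of a shift or a turn outside -1 to 1 is refused whole. A call with a gripper value outside its range is refused whole. The fingers move at their own pace and stop on an object; FORCE is the grip in N (left out, the last holds). Time passes only in rows, so rows that do not move let the fingers close. It gives the time, the measured TCP pose, the force, the opening and the grip force at its end, in the units of the state.
- bot.read_state(): the state, without advancing time (a new reading comes with each control period).
- bot.read_camera(name): name is "scene" or "top"; returns a dict with "pixels" (480x640x3 uint8, red, green, blue), "vfov" (degrees; the focal length in pixels is half the picture's height over the tangent of half this angle, whatever the lens; pixels are square), "cx", "cy" (the principal point, pixels), "dist_coeffs" ([k1, k2, p1, p2, k3] as OpenCV has them; the pictures are not rectified), "world_to_cam" (4x4, takes a point from world to camera coordinates). Camera axes: x right, y down, z forward; pixel columns grow to the right and rows downward; lengths in m; the calibration is good to about 2 mm. A picture is of the moment at which its call begins. There is no depth.
- bot.finish_job(): hands the job in; it is judged then, once.
Trained networks look in a picture, given as the dict that the camera call returned (one of the last four; its "shot" number tells which), for a name from the list of things; names that differ only in an ending like _2 or _b are one class to them, and where a whole thing is asked for, a point or a joint stands for the part that bears it (a point fixed in the world has none). Each returns a list of dicts, best first, with "score" (0 to 1); they miss things now and then, are a little off and sometimes report something else, mostly with a low value. They report only what shows in the picture. A call takes as long as a camera call. They do not tell look-alikes from the thing itself.
- bot.look_for(target, picture): "bbox" ([left, top, right, bottom] in pixels, round what is visible of it).
- bot.regions_of(target, picture): "mask" (480x640 bool, what is visible of it) and "bbox" ([left, top, right, bottom] in pixels, round what is visible of it).
The state is a dict: "time": time; "q": joint angles; "joint_vel": joint speeds; "joint_torque": joint torques, N m; "tool_pos": TCP position; "tcp_rot": TCP orientation; "wrist_force": force on the tool from outside, world axes, zero at the start; "torque": the same for the moment, N m; "width": opening from 0.0 (shut) to 1.0 (fully open); "grip_force": force on a finger pad.
Only numpy, scipy, OpenCV 4.12 (cv2) and the standard library are available. Lean on these libraries where they do the work, as an engineer would, in place of code of your own. Each camera call takes 0.05 s, during which the arm holds its last target. There are 200 camera calls.

TASK

The parts from the grinder lie in two piles. Take the piles apart and set each of the four parts, right way up, flat in the recess of its own shape and size in the plywood kit boards: plate in the rectangle, disc in the large round, collar in the small round, square tube in the square. Set the parts down rather than dropping them, do not tip them over, and leave the wrench and the magnet alone.

Things in the scene. Friction and masses are not known exactly. Their poses are not given: they have to be found in the camera images.
- plate: Loose, moves between episodes. Origin: centre of its underside, z up. Flat rectangular aluminium plate 92 (x) by 58 (y) by 24 (z) mm, about 0.34 kg, four small dark holes at its corners. Starts flat on the bench as the lower part of one of the two piles; its top is 24 mm above its origin.
- disc: Loose, moves between episodes. Origin: centre of its underside, z up. Solid round steel disc, diameter 64 mm, 24 mm thick, about 0.6 kg, small dark holes around its edge. Starts flat on the bench as the lower part of the other pile.
- collar: Loose, moves between episodes. Origin: centre of its underside, z up. Round steel collar (short thick pipe), outer diameter 46 mm, bore 30 mm, 30 mm high, 0.2 kg. Starts upright on top of the plate or of the disc.
- tube: Loose, moves between episodes. Origin: centre of its underside, z up. Short piece of square steel tube standing on end, 38 by 38 mm outside (sides along x and y), wall 4 mm, 30 mm high, 0.13 kg. Starts on top of the plate or of the disc, whichever the collar is not on.
- plate_board: Kit board 132 (x) by 98 (y) mm with a rectangular recess 108 (x) by 74 (y) mm: the place of the plate. Fixed plywood board 10 mm thick, lying flat on the bench; all four boards change places and turn between episodes. Origin: centre of its underside, z up; the recess is centred on it, 6 mm deep, its floor (lined dark grey) 4 mm above the origin.
- disc_board: Kit board 104 by 104 mm with a large round recess of diameter 80 mm: the place of the disc. Fixed plywood board 10 mm thick, lying flat on the bench; all four boards change places and turn between episodes. Origin: centre of its underside, z up; the recess is centred on it, 6 mm deep, its floor (lined dark grey) 4 mm above the origin.
- collar_board: Kit board 86 by 86 mm with a small round recess of diameter 62 mm: the place of the collar. Fixed plywood board 10 mm thick, lying flat on the bench; all four boards change places and turn between episodes. Origin: centre of its underside, z up; the recess is centred on it, 6 mm deep, its floor (lined dark grey) 4 mm above the origin.
- tube_board: Kit board 86 by 86 mm with a square recess 54 by 54 mm (sides along x and y): the place of the square tube. Fixed plywood board 10 mm thick, lying flat on the bench; all four boards change places and turn between episodes. Origin: centre of its underside, z up; the recess is centred on it, 6 mm deep, its floor (lined dark grey) 4 mm above the origin.
- wrench: Bystander: steel wrench 150 mm long lying loose on the bench beyond the boards, less than 30 mm high. Origin: middle of its underside. To be left alone.
- magnet: Bystander: flat red triangular welding magnet, about 60 by 100 mm and 18 mm high, lying loose on the bench beyond the boards. Origin: middle of its long side, on the underside. To be left alone.
Mind the look-alikes: they are no part of the job. Leave any turquoise look-alike of the tube alone. Leave any turquoise look-alike of the collar_board alone.

How it is judged:
At the end, for the whole second after the job is handed in: Each part lies at rest, flat (tilt under 0.08 rad, not upside down) on the floor of its own board's recess, its centre within 12 mm of the recess's centre and its underside within 3 mm of the recess floor; the plate's long side lies along the recess's (within 0.35 rad) (horizontal distance between plate and plate_board below 0.012 m and z of plate in the frame of plate_board between 0.001 and 0.007 m and angle between each of plate, disc, collar, tube's own z axis and vertical below 0.08 rad and linear speed of each of plate, disc, collar, tube below 0.02 m/s and angular speed of each of plate, disc, collar, tube below 0.2 rad/s and horizontal distance between disc and disc_board below 0.012 m and z of disc in the frame of disc_board between 0.001 and 0.007 m and horizontal distance between collar and collar_board below 0.012 m and z of collar in the frame of collar_board between 0.001 and 0.007 m and horizontal distance between tube and tube_board below 0.012 m and z of tube in the frame of tube_board between 0.001 and 0.007 m and angle between the x axis of plate and the x axis of plate_board, either way round below 0.35 rad); the robot touches nothing.
It fails at once if the wrench or the magnet is pushed more than 20 mm from its place (distance of any of wrench, magnet from where it was at the start of the episode above 0.02 m).
It fails at once if a part is tipped over (more than 45 degrees from upright) (angle between any of plate, disc, collar, tube's own z axis and vertical above 0.785 rad).
It fails at once if a part is dropped: nothing holds or carries it while its underside is more than 35 mm above the bench ((height (world z) of plate above 0.035 m and contact force between plate and the fingers below 0.05 N and contact force between plate and anything else below 0.05 N) or (height (world z) of disc above 0.035 m and contact force between disc and the fingers below 0.05 N and contact force between disc and anything else below 0.05 N) or (height (world z) of collar above 0.035 m and contact force between collar and the fingers below 0.05 N and contact force between collar and anything else below 0.05 N) or (height (world z) of tube above 0.035 m and contact force between tube and the fingers below 0.05 N and contact force between tube and anything else below 0.05 N)).
It also fails if it takes over 88 s, if anything falls off the work surface, if the arm or the gripper's body presses on something with over 40 N, if the wrist force passes 120 N, or if a joint passes its speed limit or range.

## Working session

There is one attempt and no reset: what is moved stays moved. The work goes in short steps, Python scripts to look and compute and a shell command to move; the robot and the scene stay as the last step left them, time stands still between calls to the robot, and variables do not carry over. Pictures are saved under pics/ and viewed, at most 14 in all, crops included, and the job is handed in when it is done.

```bash
mkdir -p pics; cat > h.py <<'E'
import numpy as np, cv2
from workcell import bot
def K(p):
    f=240/np.tan(np.radians(p["vfov"])/2)
    return np.array([[f,0,p["cx"]],[0,f,p["cy"]],[0,0,1]])
def toworld(p,uv,z):
    uv=np.array(uv,float).reshape(-1,1,2)
    n=cv2.undistortPoints(uv,K(p),np.array(p["dist_coeffs"],float)).reshape(-1,2)
    T=np.array(p["world_to_cam"]);R=T[:3,:3];c=-R.T@T[:3,3]
    d=np.c_[n,np.ones(len(n))]@R
    return c+d*((z-c[2])/d[:,2])[:,None]
def topix(p,X):
    T=np.array(p["world_to_cam"])
    return cv2.projectPoints(np.array(X,float).reshape(-1,1,3),cv2.Rodrigues(T[:3,:3])[0],T[:3,3],K(p),np.array(p["dist_coeffs"],float))[0].reshape(-1,2)
def save(p,name,box=None,s=1):
    im=p["pixels"][:,:,::-1]
    if box: l,t,r,b=box; im=im[t:b,l:r]
    cv2.imwrite("pics/"+name,cv2.resize(im,None,fx=s,fy=s,interpolation=cv2.INTER_CUBIC))
E
python3 - <<'E'
from h import *
for n in("scene","top"):
    p=bot.read_camera(n);save(p,n+"0.png")
    T=np.array(p["world_to_cam"]);print(n,-T[:3,:3].T@T[:3,3],p["vfov"],p["dist_coeffs"])
    for t in "plate disc collar tube plate_board disc_board collar_board tube_board wrench magnet".split():
        for d in bot.look_for(t,p)[:3]:
            b=d["bbox"];c=[(b[0]+b[2])/2,(b[1]+b[3])/2]
            print(t,round(d["score"],2),np.round(b),toworld(p,c,.01)[0].round(3))
s=bot.read_state();print(s["time"],s["tool_pos"],s["tcp_rot"],s["width"])
E
```

```text
scene [ 1.07909025 -0.54740209  0.90204498] 47.18122432526865 [0.04473585 0.         0.         0.         0.        ]
plate 0.84 [202. 237. 242. 270.] [ 0.435 -0.086  0.01 ]
disc 0.83 [273. 205. 302. 226.] [0.469 0.086 0.01 ]
collar 0.65 [206. 228. 230. 257.] [ 0.406 -0.069  0.01 ]
tube 0.67 [301. 233. 323. 253.] [0.564 0.058 0.01 ]
tube 0.59 [277. 190. 302. 217.] [0.446 0.12  0.01 ]
plate_board 0.9 [249. 277. 328. 347.] [ 0.645 -0.11   0.01 ]
disc_board 0.75 [332. 241. 398. 290.] [0.692 0.08  0.01 ]
collar_board 0.92 [422. 174. 465. 207.] [0.7   0.383 0.01 ]
collar_board 0.61 [356. 163. 402. 199.] [0.562 0.314 0.01 ]
tube_board 0.72 [137. 342. 200. 402.] [ 0.564 -0.343  0.01 ]
wrench 0.6 [254. 366. 323. 428.] [ 0.762 -0.244  0.01 ]
magnet 0.69 [410. 220. 446. 250.] [0.747 0.237 0.01 ]
top [0.4007458  0.03130803 0.95961258] 53.81361047204452 [0.02280564 0.         0.         0.         0.        ]
plate 0.86 [356. 286. 399. 339.] [ 0.432 -0.085  0.01 ]
plate 0.27 [268. 289. 301. 318.] [0.46  0.097 0.01 ]
disc 0.9 [270. 285. 301. 320.] [0.462 0.096 0.01 ]
collar 0.77 [366. 302. 389. 325.] [ 0.43  -0.086  0.01 ]
tube 0.52 [289. 237. 315. 262.] [0.566 0.058 0.01 ]
tube 0.48 [269. 286. 294. 312.] [0.469 0.104 0.01 ]
plate_board 0.96 [345. 180. 404. 247.] [ 0.635 -0.096  0.01 ]
disc_board 0.61 [258. 170. 311. 218.] [0.687 0.089 0.01 ]
collar_board 0.88 [147. 239. 201. 291.] [0.549 0.318 0.01 ]
collar_board 0.74 [114. 171. 163. 222.] [0.698 0.392 0.01 ]
collar_board 0.37 [269. 287. 297. 312.] [0.468 0.1   0.01 ]
tube_board 0.72 [470. 218. 522. 266.] [ 0.561 -0.337  0.01 ]
wrench 0.71 [367. 301. 391. 326.] [ 0.429 -0.088  0.01 ]
wrench 0.7 [469. 217. 525. 268.] [ 0.559 -0.339  0.01 ]
wrench 0.63 [425. 124. 448. 188.] [ 0.752 -0.237  0.01 ]
magnet 0.56 [188. 152. 236. 183.] [0.752 0.239 0.01 ]
1.1 [0.24459191 0.62912162 0.23126639] [ 5.79060492e-01  3.08774929e+00 -3.47027085e-05] 1.0001280807553856
```

View pics/top0.png

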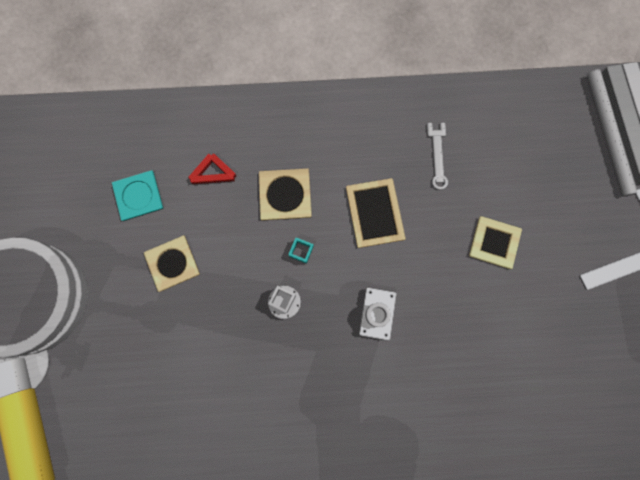

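View pics/scene0.png

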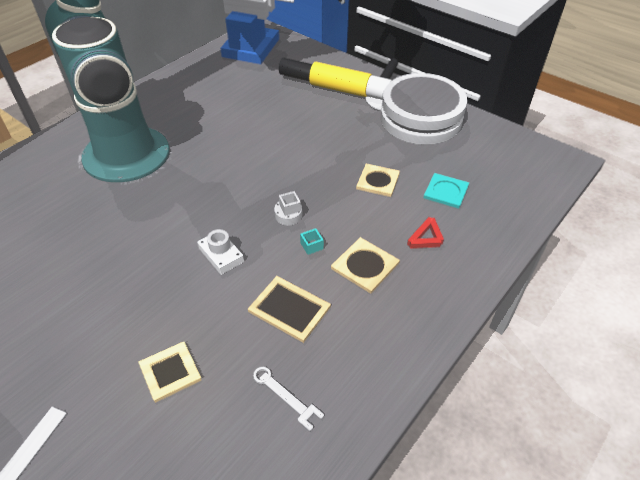

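Top view: the collar could be confused with nothing else, real one at (377,315) on the plate. Tube candidates are grey at (282,300) on the disc and turquoise at (301,250), so I choose the grey one. Collar-board candidates are wood at (172,263) and turquoise at (137,195), so I choose the wood one. Disc board is at (285,194), plate board (375,212), tube board (496,243). I'll check piles in a crop and measure.

```bash
cat >> h.py <<'E'
from scipy.spatial.transform import Rotation as Ro
def rect(p,t,z,near,k=0):
    best=None
    for d in bot.regions_of(t,p):
        m=d["mask"].astype(np.uint8)
        c=max(cv2.findContours(m,cv2.RETR_EXTERNAL,cv2.CHAIN_APPROX_NONE)[0],key=len).reshape(-1,2)
        w=toworld(p,c,z)[:,:2]
        (cx,cy),(a,b),ang=cv2.minAreaRect((w*1000).astype(np.float32))
        e=np.hypot(cx/1000-near[0],cy/1000-near[1])
        if e<.05 and (best is None or d["score"]>best[0]): best=(d["score"],cx,cy,a,b,ang)
    return None if best is None else np.round(best,2)
def go(x,y,z,yaw=None):
    "yaw: wanted world angle of the finger closing line (tool y), mod pi"
    s=bot.read_state();R=Ro.from_rotvec(s["tcp_rot"]).as_matrix()
    cur=np.arctan2(R[1,1],R[0,1]);sp=0
    if yaw is not None:
        d=(yaw-cur+np.pi/2)%np.pi-np.pi/2; sp=-d
    R2=R@Ro.from_euler('z',sp).as_matrix()
    print("t",round(s["time"],2),"q6",s["q"][5].round(2),"spin",round(sp*10,2),"then shift",(R2.T@(np.array([x,y,z])-s["tool_pos"])/.05).round(2),"(or unspun",(R.T@(np.array([x,y,z])-s["tool_pos"])/.05).round(2),") cur",s["tool_pos"].round(4),round(cur,3))
E
python3 - <<'E'
from h import *
N=dict(plate=(.43,-.085,.024),disc=(.46,.096,.024),collar=(.42,-.08,.054),tube=(.46,.1,.054),plate_board=(.637,-.098,.01),disc_board=(.688,.086,.01),collar_board=(.549,.318,.01),tube_board=(.561,-.338,.01))
for n in("top","scene"):
    p=bot.read_camera(n)
    for t,(x,y,z) in N.items(): print(n,t,rect(p,t,z,(x,y)))
    if n=="top": save(p,"crop.png",(250,225,410,345),5)
s=bot.read_state();print(Ro.from_rotvec(s["tcp_rot"]).as_matrix().round(2),topix(p,s["tool_pos"]))
E
```

```text
top plate [  0.7  431.53 -83.01  59.66  93.26  76.95]
top disc [  0.67 456.35  98.37  57.58  48.54  66.45]
top collar [  0.88 428.07 -80.72  45.45  40.87  86.87]
top tube [  0.79 473.48 111.52  12.05  35.33  51.78]
top plate_board None
top disc_board [6.5000e-01 6.8691e+02 8.8520e+01 1.0636e+02 1.0385e+02 2.7000e-01]
top collar_board [  0.85 554.89 322.49  91.05  89.97  20.29]
top tube_board [   0.83  561.   -335.7    89.9    89.05   68.4 ]
scene plate [  0.69 439.47 -92.12  63.95 108.12  77.43]
scene disc [  0.83 473.77  73.64  73.07  50.12  12.42]
scene collar [  0.69 437.92 -91.82  45.01  68.02  46.8 ]
scene tube [  0.59 476.3   86.3   44.12  64.25  59.68]
scene plate_board [   0.78  639.31 -101.53  136.28  102.28    6.5 ]
scene disc_board [6.1000e-01 6.8916e+02 8.2710e+01 1.1051e+02 1.1198e+02 1.5000e-01]
scene collar_board [  0.78 556.45 317.13  88.73 101.07  21.  ]
scene tube_board [   0.67  561.74 -339.27   84.92   91.57   69.65]
[[-0.93  0.36 -0.  ]
 [ 0.36  0.93 -0.  ]
 [ 0.   -0.   -1.  ]] [[356.33698076   2.42033563]]
```

View pics/crop.png

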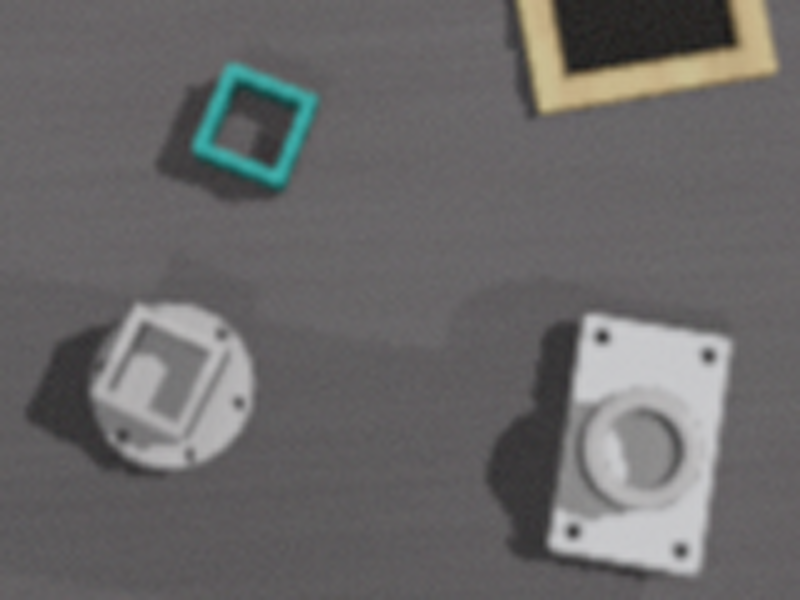

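The crop shows the collar top ring at crop (643,450) on the plate, and the tube top with corners (138,305), (228,348), (180,438), (95,393) on the disc centred at (173,386). The turquoise tube is separate. Next, world poses.

```bash
python3 - <<'E'
from h import *
p=bot.read_camera("top")
f=lambda l:np.array(l)/5+[250,225]-.4
def sq(l,z,nm):
    w=toworld(p,f(l),z)[:,:2]; e=w[1]-w[0]; g=w[2]-w[1]
    print(nm,w.mean(0).round(4),"edge01",np.linalg.norm(e).round(4),np.arctan2(e[1],e[0]).round(3),"edge12",np.linalg.norm(g).round(4),np.arctan2(g[1],g[0]).round(3))
sq([(138,305),(228,348),(180,438),(95,393)],.054,"tube")
sq([(587,313),(733,337),(700,576),(550,550)],.024,"plate")
print("collar",toworld(p,f([(643,450)]),.054)); print("disc",toworld(p,f([(173,386)]),.024))
for n in("top","scene"):
    p=bot.read_camera(n)
    hsv=cv2.cvtColor(p["pixels"],cv2.COLOR_RGB2HSV)
    wood=cv2.inRange(hsv,(12,50,100),(35,255,255))
    C,H=cv2.findContours(wood,cv2.RETR_CCOMP,cv2.CHAIN_APPROX_NONE)
    for c,h in zip(C,H[0]):
        if h[3]<0 or cv2.contourArea(c)<150: continue
        w=toworld(p,c.reshape(-1,2),.007)[:,:2]*1000
        if np.linalg.norm(w.mean(0)-[600,0])>450: continue
        (cx,cy),(a,b),g=cv2.minAreaRect(w.astype(np.float32)); print(n,np.round([cx,cy,a,b,g],1))
E
```

```text
tube [0.4665 0.0996] edge01 0.0382 -2.068 edge12 0.0382 2.602
plate [ 0.4305 -0.0848] edge01 0.058 -1.789 edge12 0.093 2.914
collar [[ 0.4268372  -0.08105636  0.054     ]]
disc [[0.46249752 0.0971244  0.024     ]]
top [554.7 323.2  58.   59.9  43.8]
top [ 561.5 -337.7   54.3   54.5   69.1]
top [637.6 -97.4 109.4  75.2   6.8]
top [688.1  88.1  77.9  78.   41.5]
scene [ 587.9 -349.8   86.    11.9   67.3]
scene [ 560.2 -339.1   54.6   52.3   68.8]
scene [636.3 -98.8 107.3  72.3   6.7]
scene [686.8  86.   75.7  75.5  73.9]
scene [554.3 321.3  57.7  56.2  74.9]
```

```bash
python3 -c "
from h import *
go(.4665,.0996,.13,1.05)"
```

```text
t 2.15 q6 -0.04 spin 1.5 then shift [-9.12 -6.98  2.03] (or unspun [-7.97 -8.26  2.03] ) cur [0.2446 0.6291 0.2313] 1.2
```

```bash
python3 -m creep '[[0,0,0,0.75,1],[0,0,0,0.75,1],[-0.7,-0.54,0,0,1],[-0.7,-0.54,0,0,1],[-0.7,-0.54,0,0,1],[-0.7,-0.54,0,0,1],[-0.7,-0.54,0,0,1],[-0.7,-0.54,0,0,1],[-0.7,-0.54,0,0,1],[-0.7,-0.54,0.3,0,1],[-0.7,-0.54,0.3,0,1],[-0.7,-0.54,0.3,0,1],[-0.7,-0.54,0.4,0,1],[-0.7,-0.54,0.4,0,1],[-0.7,-0.54,0.3,0,1],[0,0,0,0,1]]' 40
python3 -c "
from h import *
go(.4665,.0996,.032,1.05)"
```

```text
time: 4.15
tool_pos: [0.4644, 0.0958, 0.1301]
tcp_rot: [-0.815, -3.032, 0.002]
wrist_force: [-0.3, 0.1, 0.4]
width: 0.999
grip_force: 0.0
t 4.15 q6 -0.89 spin -0.04 then shift [-0.    0.09  1.96] (or unspun [-0.    0.09  1.96] ) cur [0.4644 0.0958 0.1301] 1.046
```

```bash
python3 -m creep '[[0,0.09,0.4,0,1],[0,0,0.4,0,1],[0,0,0.4,0,1],[0,0,0.4,0,1],[0,0,0.36,0,1],[0,0,0,0,1],[0,0,0,0,0],[0,0,0,0,0],[0,0,0,0,0],[0,0,0,0,0],[0,0,0,0,0],[0,0,0,0,0],[0,0,0,0,0]]' 40
python3 -c "
from h import *
go(.561,-.3384,.1,1.204)"
```

```text
time: 5.78
tool_pos: [0.4678, 0.1023, 0.0344]
tcp_rot: [0.809, 3.034, 0.001]
wrist_force: [-1.0, 0.3, 6.6]
width: 0.437
grip_force: 41.1
t 5.78 q6 -0.89 spin -1.54 then shift [-4.9  -7.56 -1.31] (or unspun [-6.01 -6.72 -1.31] ) cur [0.4678 0.1023 0.0344] 1.05
```

```bash
python3 -m creep '[[0,0,-0.2,0,0],[0,0,-0.4,0,0],[0,0,-0.4,0,0],[0,0,-0.3,0,0],[-0.33,-0.37,0,0,0],[-0.65,-0.73,0,0,0],[-0.7,-0.78,0,0,0],[-0.7,-0.78,0,0,0],[-0.7,-0.78,0,0,0],[-0.7,-0.78,0,0,0],[-0.7,-0.78,0,0,0],[-0.7,-0.78,0,0,0],[-0.5,-0.56,0,0,0],[-0.33,-0.37,0,0,0],[0,0,0,-0.75,0],[0,0,0,-0.79,0],[0,0,0,0,0]]'
python3 - <<'E'
from h import *
go(.561,-.3384,.0154,1.204)
p=bot.read_camera("top");save(p,"a.png",(420,170,580,290),4)
E
```

```text
time: 7.9
tool_pos: [0.5602, -0.3383, 0.098]
tcp_rot: [-0.575, -3.088, -0.001]
wrist_force: [-0.2, 0.1, -0.2]
width: 0.436
grip_force: 40.4
t 7.9 q6 -1.78 spin -0.01 then shift [-0.02  0.    1.65] (or unspun [-0.02  0.    1.65] ) cur [ 0.5602 -0.3383  0.098 ] 1.203
```

View pics/a.png

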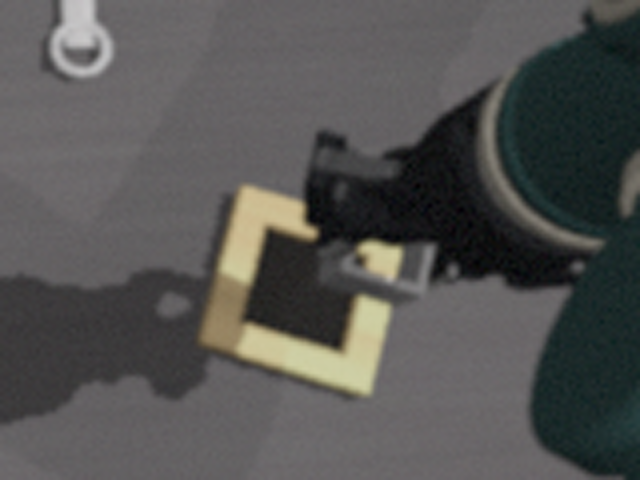

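The crop shows the tube in the fingers over the tube board, at about (375,270), so it was lifted fine. I'll lower it.

```bash
python3 -m creep '[[0,0,0.4,0,0],[0,0,0.4,0,0],[0,0,0.4,0,0],[0,0,0.2,0,0],[0,0,0.15,0,0],[0,0,0.07,0,0],[0,0,0,0,0],[0,0,0,0,0]]'
```

```text
time: 8.95
tool_pos: [0.5611, -0.3387, 0.0181]
tcp_rot: [0.573, 3.088, -0.001]
wrist_force: [0.6, -0.3, -1.1]
width: 0.433
grip_force: 40.4
```

```bash
python3 -m creep '[[0,0,0.04,0,0],[0,0,0.03,0,0],[0,0,0,0,0]]'
```

```text
time: 9.32
tool_pos: [0.5608, -0.3385, 0.0145]
tcp_rot: [0.573, 3.088, -0.0]
wrist_force: [-1.7, -0.1, 3.2]
width: 0.435
grip_force: 40.9
```

```bash
python3 -m creep '[[0,0,0,0,0.6],[0,0,0,0,0.7],[0,0,0,0,0.7],[0,0,-0.2,0,0.8],[0,0,-0.4,0,1],[0,0,-0.5,0,1],[0,0,-0.6,0,1],[0,0,-0.3,0,1]]'
python3 - <<'E'
from h import *
go(.4268,-.0811,.1,1.35)
go(.4268,-.0811,.1,1.35+np.pi/2)
E
```

```text
time: 10.32
tool_pos: [0.5622, -0.3394, 0.1178]
tcp_rot: [0.572, 3.084, -0.003]
wrist_force: [0.1, -0.3, -1.2]
width: 0.998
grip_force: 0.0
t 10.32 q6 -1.79 spin -1.46 then shift [3.78 4.45 0.33] (or unspun [4.38 3.85 0.33] ) cur [ 0.5622 -0.3394  0.1178] 1.204
t 10.32 q6 -1.79 spin 14.25 then shift [ 4.45 -3.78  0.33] (or unspun [4.38 3.85 0.33] ) cur [ 0.5622 -0.3394  0.1178] 1.204
```

```bash
python3 -m creep '[[0.4,0.35,0,0,1],[0.7,0.61,0,0,1],[0.7,0.61,0,0,1],[0.7,0.61,0,0,1],[0.7,0.61,0,0,1],[0.7,0.61,0.2,0,1],[0.48,0.45,0.2,0,1],[0,0,0,0,1]]'
python3 - <<'E'
from h import *
go(.4268,-.0811,.034)
p=bot.read_camera("top")
r=rect(p,"tube",.034,(.561,-.338));print(r)
save(p,"b.png",(340,200,540,350),4)
E
```

```text
time: 11.32
tool_pos: [0.4231, -0.0784, 0.0931]
tcp_rot: [-0.569, -3.087, -0.0]
wrist_force: [0.0, -0.4, 0.4]
width: 1.003
grip_force: 0.0
t 11.32 q6 -1.45 spin 0 then shift [-0.09 -0.02  1.18] (or unspun [-0.09 -0.02  1.18] ) cur [ 0.4231 -0.0784  0.0931] 1.207
[   0.97  559.46 -331.28   45.33   49.04   66.26]
```

View pics/b.png

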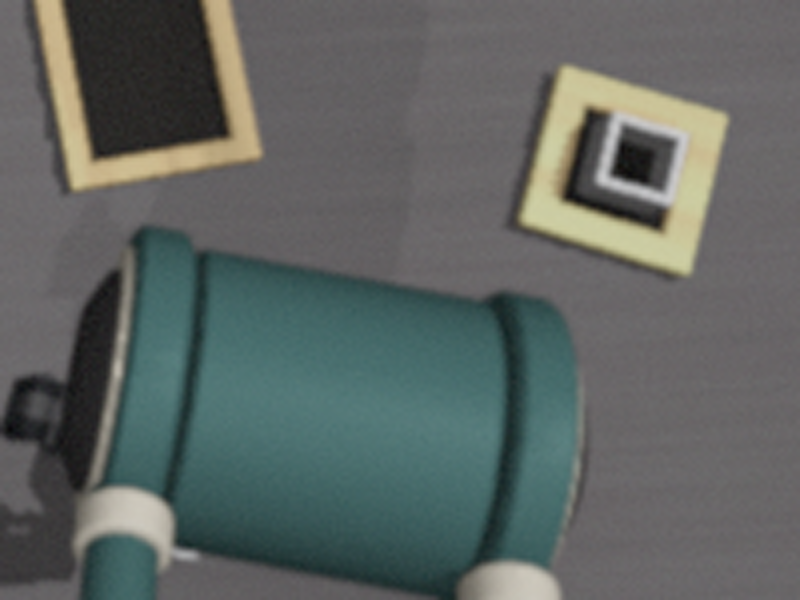

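The tube sits in its square recess, its top centred at crop (644,159). Now the collar.

```bash
python3 -m creep '[[-0.09,-0.02,0.4,0,1],[0,0,0.4,0,1],[0,0,0.38,0,1],[0,0,0,0,1],[0,0,0,0,0],[0,0,0,0,0],[0,0,0,0,0],[0,0,0,0,0],[0,0,0,0,0],[0,0,0,0,0]]' 40
python3 - <<'E'
from h import *
go(.5545,.322,.12)
p=bot.read_camera("top")
print("tube",toworld(p,[(340+644/4-.4,200+159/4-.4)],.034))
E
```

```text
time: 12.68
tool_pos: [0.4302, -0.0832, 0.0362]
tcp_rot: [0.572, 3.087, -0.001]
wrist_force: [-1.1, -0.7, 5.3]
width: 0.514
grip_force: 40.7
t 12.68 q6 -1.45 spin 0 then shift [ 0.58  8.46 -1.68] (or unspun [ 0.58  8.46 -1.68] ) cur [ 0.4302 -0.0832  0.0362] 1.204
tube [[ 0.561256   -0.33789979  0.034     ]]
```

```bash
python3 -m creep '[[0,0,-0.2,0,0],[0,0,-0.4,0,0],[0,0,-0.5,0,0],[0,0,-0.4,0,0],[0.03,0.4,0,0,0],[0.05,0.75,0,0,0],[0.06,0.95,0,0,0],[0.06,0.95,0,0,0],[0.06,0.95,0,0,0],[0.06,0.95,0,0,0],[0.06,0.95,0,0,0],[0.06,0.95,0,0,0],[0.06,0.8,0,0,0],[0.03,0.5,0,0,0],[0,0.25,0,0,0],[0,0,0,0,0]]'
python3 - <<'E'
from h import *
go(.5573,.321,.016)
E
```

```text
time: 14.72
tool_pos: [0.5547, 0.319, 0.1097]
tcp_rot: [-0.572, -3.089, 0.001]
wrist_force: [-0.4, 0.6, -1.4]
width: 0.514
grip_force: 41.6
t 14.72 q6 -0.72 spin 0 then shift [-0.03  0.06  1.87] (or unspun [-0.03  0.06  1.87] ) cur [0.5547 0.319  0.1097] 1.205
```

```bash
python3 -m creep '[[-0.03,0.06,0.4,0,0],[0,0,0.45,0,0],[0,0,0.45,0,0],[0,0,0.25,0,0],[0,0,0.15,0,0],[0,0,0.08,0,0],[0,0,0,0,0],[0,0,0,0,0]]'
```

```text
time: 15.72
tool_pos: [0.558, 0.3215, 0.0216]
tcp_rot: [0.573, 3.088, 0.001]
wrist_force: [-0.2, -0.8, -1.3]
width: 0.519
grip_force: 41.6
```

```bash
python3 -m creep '[[0,0,0.04,0,0],[0,0,0.03,0,0],[0,0,0.02,0,0],[0,0,0,0,0],[0,0,0,0,0]]'
```

```text
time: 16.35
tool_pos: [0.5573, 0.3212, 0.0163]
tcp_rot: [-0.573, -3.089, 0.0]
wrist_force: [-0.9, -0.1, -1.5]
width: 0.52
grip_force: 41.7
```

```bash
python3 -m creep '[[0,0,0.02,0,0],[0,0,0,0,0]]'; python3 -m creep '[[0,0,0.02,0,0],[0,0,0,0,0]]'
```

```text
time: 16.6
tool_pos: [0.5573, 0.3212, 0.0162]
tcp_rot: [-0.573, -3.089, 0.0]
wrist_force: [-3.1, -0.4, 4.4]
width: 0.515
grip_force: 42.2
time: 16.85
tool_pos: [0.5574, 0.3212, 0.0162]
tcp_rot: [-0.573, -3.089, 0.0]
wrist_force: [-4.5, -2.3, 10.1]
width: 0.517
grip_force: 42.8
```

Contact. Release, retreat, check.

```bash
python3 -m creep '[[0,0,-0.02,0,0],[0,0,0,0,0.65],[0,0,0,0,0.8],[0,0,0,0,0.8],[0,0,-0.2,0,0.9],[0,0,-0.4,0,1],[0,0,-0.5,0,1],[0,0,-0.5,0,1],[0,0,-0.3,0,1],[0,0,0,0,1]]'
python3 - <<'E'
from h import *
go(.4625,.097,.1,None)
E
```

```text
time: 18.1
tool_pos: [0.5588, 0.3219, 0.1129]
tcp_rot: [0.572, 3.085, 0.004]
wrist_force: [0.4, -1.0, 0.5]
width: 1.005
grip_force: 0.0
t 18.1 q6 -0.72 spin 0 then shift [ 0.19 -4.89  0.24] (or unspun [ 0.19 -4.89  0.24] ) cur [0.5588 0.3219 0.1129] 1.204
```

```bash
python3 - <<'E'
from h import *
p=bot.read_camera("top");save(p,"c.png",(240,220,420,355),4)
for t,n in(("disc",(.46,.097)),("plate",(.43,-.085))): print(t,rect(p,t,.024,n))
E
```

```text
disc [  0.83 463.76  96.97  62.64  63.02  42.28]
plate [  0.75 431.36 -82.29  60.81  91.5   76.05]
```

View pics/c.png

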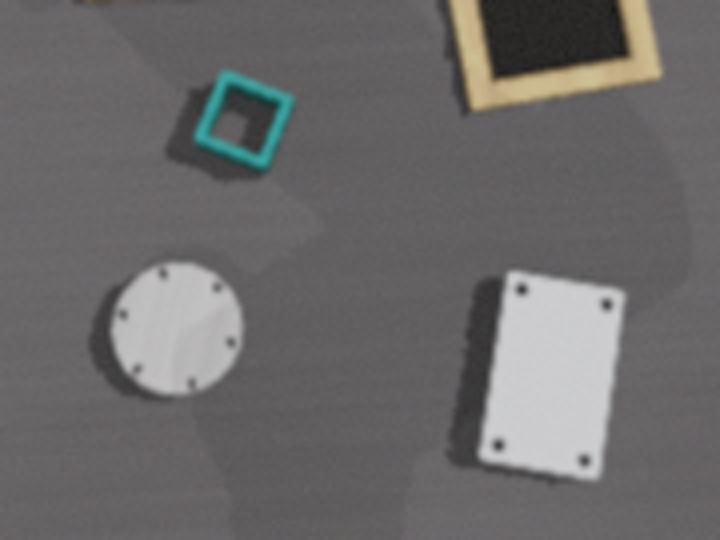

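The crop shows the bare disc at (177,328) and the bare plate centred at (553,375), both undisturbed. Next, the disc.

```bash
python3 -m creep '[[0.01,-0.4,0,0,1],[0.03,-0.8,0,0,1],[0.03,-0.9,0,0,1],[0.03,-0.9,0,0,1],[0.03,-0.9,0,0,1],[0.03,-0.7,0,0,1],[0.02,-0.29,0,0,1],[0,0,0,0,1],[0,0,0,0,1]]'
python3 - <<'E'
from h import *
go(.4633,.097,.006,None)
E
```

```text
time: 19.38
tool_pos: [0.4618, 0.0967, 0.1104]
tcp_rot: [0.573, 3.088, 0.001]
wrist_force: [0.5, -0.5, 0.2]
width: 0.997
grip_force: 0.0
t 19.38 q6 -1.05 spin 0 then shift [-0.02  0.01  2.09] (or unspun [-0.02  0.01  2.09] ) cur [0.4618 0.0967 0.1104] 1.204
```

```bash
python3 -m creep '[[-0.02,0.01,0.3,0,1],[0,0,0.5,0,1],[0,0,0.5,0,1],[0,0,0.4,0,1],[0,0,0.29,0,1],[0,0,0.1,0,1],[0,0,0,0,1],[0,0,0,0,1]]'; python3 -m creep '[[0,0,0,0,0],[0,0,0,0,0],[0,0,0,0,0],[0,0,0,0,0],[0,0,0,0,0]]' 60
```

```text
time: 20.38
tool_pos: [0.4633, 0.0964, 0.0065]
tcp_rot: [0.573, 3.087, 0.001]
wrist_force: [0.0, -0.1, -0.1]
width: 1.003
grip_force: 0.0
time: 21.0
tool_pos: [0.4633, 0.0965, 0.0072]
tcp_rot: [0.573, 3.087, 0.001]
wrist_force: [-1.8, 0.4, 5.3]
width: 0.721
grip_force: 64.2
```

```bash
python3 -m creep '[[0,0,-0.1,0,0],[0,0,-0.2,0,0],[0,0,-0.4,0,0],[0,0,-0.5,0,0],[0,0,-0.4,0,0],[0,0,0,0,0]]'
python3 - <<'E'
from h import *
go(.6875,.087,.09,None)
E
```

```text
time: 21.75
tool_pos: [0.4638, 0.0964, 0.0874]
tcp_rot: [0.572, 3.085, 0.002]
wrist_force: [-0.2, 0.0, -7.1]
width: 0.716
grip_force: 67.6
t 21.75 q6 -1.05 spin 0 then shift [-4.24  1.43 -0.03] (or unspun [-4.24  1.43 -0.03] ) cur [0.4638 0.0964 0.0874] 1.204
```

```bash
python3 -m creep '[[-0.24,0.08,0,0,0],[-0.5,0.17,0,0,0],[-0.7,0.24,0,0,0],[-0.8,0.27,0,0,0],[-0.8,0.27,0,0,0],[-0.6,0.2,0,0,0],[-0.4,0.13,0,0,0],[-0.2,0.07,0,0,0],[0,0,0,0,0],[0,0,0,0,0]]'
python3 - <<'E'
from h import *
go(.6875,.087,.018,None)
E
```

```text
time: 23.0
tool_pos: [0.6846, 0.0869, 0.0848]
tcp_rot: [-0.572, -3.087, 0.001]
wrist_force: [0.6, 0.2, -6.7]
width: 0.723
grip_force: 67.3
t 23.0 q6 -1.11 spin 0 then shift [-0.06  0.02  1.34] (or unspun [-0.06  0.02  1.34] ) cur [0.6846 0.0869 0.0848] 1.204
```

```bash
python3 -m creep '[[-0.06,0.02,0.3,0,0],[0,0,0.4,0,0],[0,0,0.3,0,0],[0,0,0.2,0,0],[0,0,0.1,0,0],[0,0,0,0,0],[0,0,0,0,0]]'; python3 -m creep '[[0,0,0.05,0,0],[0,0,0.03,0,0],[0,0,0,0,0],[0,0,0,0,0]]'
```

```text
time: 23.88
tool_pos: [0.6899, 0.0869, 0.0216]
tcp_rot: [0.573, 3.087, 0.001]
wrist_force: [0.1, 0.1, -6.4]
width: 0.723
grip_force: 67.4
time: 24.38
tool_pos: [0.6891, 0.0868, 0.0168]
tcp_rot: [-0.573, -3.089, 0.0]
wrist_force: [0.0, 0.0, -6.5]
width: 0.72
grip_force: 67.4
```

```bash
python3 -m creep '[[0,0,0.05,0,0],[0,0,0,0,0],[0,0,0,0,0]]'; python3 -m creep '[[0,0,0.03,0,0],[0,0,0,0,0],[0,0,0,0,0]]'; python3 -m creep '[[0,0,0.03,0,0],[0,0,0,0,0],[0,0,0,0,0]]'
```

```text
time: 24.75
tool_pos: [0.689, 0.0868, 0.0142]
tcp_rot: [-0.573, -3.089, 0.0]
wrist_force: [-0.5, 0.1, -6.9]
width: 0.718
grip_force: 67.4
time: 25.12
tool_pos: [0.6891, 0.0868, 0.0127]
tcp_rot: [-0.573, -3.089, 0.0]
wrist_force: [-0.9, 0.8, -7.0]
width: 0.716
grip_force: 67.4
time: 25.5
tool_pos: [0.6893, 0.0868, 0.0113]
tcp_rot: [0.573, 3.089, 0.0]
wrist_force: [0.1, 0.1, -6.5]
width: 0.715
grip_force: 67.5
```

```bash
python3 -m creep '[[0,0,0.02,0,0],[0,0,0,0,0],[0,0,0,0,0]]';python3 -m creep '[[0,0,0.02,0,0],[0,0,0,0,0],[0,0,0,0,0]]'
```

```text
time: 25.88
tool_pos: [0.6893, 0.0868, 0.0113]
tcp_rot: [0.573, 3.089, 0.0]
wrist_force: [-3.8, -0.3, 3.8]
width: 0.719
grip_force: 68.3
time: 26.25
tool_pos: [0.6893, 0.0868, 0.0112]
tcp_rot: [0.573, 3.089, 0.0]
wrist_force: [-7.3, -0.6, 9.1]
width: 0.72
grip_force: 69.1
```

```bash
python3 -m creep '[[0,0,-0.02,0,0],[0,0,0,0,0.85],[0,0,0,0,1],[0,0,0,0,1],[0,0,-0.2,0,1],[0,0,-0.4,0,1],[0,0,-0.5,0,1],[0,0,-0.5,0,1],[0,0,-0.2,0,1],[0,0,0,0,1]]' 50
python3 - <<'E'
from h import *
p=bot.read_camera("top")
w=toworld(p,np.array([(508,270),(625,292),(602,480),(480,460)])/4+[240,220]-.4,.024)[:,:2]
e=w[1]-w[0]+w[2]-w[3];g=w[1]-w[2]+w[0]-w[3];print(w.mean(0),np.arctan2(-e[1],-e[0]),np.arctan2(g[1],g[0]))
go(*w.mean(0),.1,1.35)
E
```

```text
time: 27.5
tool_pos: [0.6902, 0.0869, 0.1022]
tcp_rot: [0.572, 3.086, 0.001]
wrist_force: [0.3, 0.1, 0.2]
width: 1.002
grip_force: 0.0
[ 0.43036214 -0.08469528] 1.3437350976852411 -0.21743904812447948
t 27.55 q6 -1.11 spin -1.46 then shift [ 4.3  -4.48  0.01] (or unspun [ 3.6  -5.06  0.01] ) cur [0.6892 0.0868 0.1008] 1.204
```

```bash
python3 -m creep '[[0.2,-0.28,0,0,1],[0.4,-0.56,0,0,1],[0.6,-0.85,0,0,1],[0.6,-0.85,0,0,1],[0.6,-0.85,0,0,1],[0.6,-0.85,0,0,1],[0.4,-0.56,0,0,1],[0.2,-0.26,0,0,1],[0,0,0,-0.72,1],[0,0,0,-0.72,1],[0,0,0,0,1],[0,0,0,0,1]]'
python3 - <<'E'
from h import *
go(.4305,-.0845,.006,1.348)
E
```

```text
time: 29.05
tool_pos: [0.4303, -0.0846, 0.1]
tcp_rot: [-0.351, -3.122, -0.0]
wrist_force: [0.5, 0.1, 0.2]
width: 1.0
grip_force: 0.0
t 29.05 q6 -1.6 spin -0.01 then shift [-0.    0.    1.88] (or unspun [-0.    0.    1.88] ) cur [ 0.4303 -0.0846  0.1   ] 1.347
```

```bash
python3 -m creep '[[0,0,0.3,0,1],[0,0,0.5,0,1],[0,0,0.5,0,1],[0,0,0.35,0,1],[0,0,0.18,0,1],[0,0,0.05,0,1],[0,0,0,0,1],[0,0,0,0,1]]'; python3 -m creep '[[0,0,0,0,0],[0,0,0,0,0],[0,0,0,0,0],[0,0,0,0,0],[0,0,0,0,0]]' 50; python3 -m creep '[[0,0,-0.1,0,0],[0,0,-0.2,0,0],[0,0,-0.4,0,0],[0,0,-0.5,0,0],[0,0,-0.3,0,0],[0,0,0,0,0]]'
python3 - <<'E'
from h import *
go(.637,-.098,.08,.119+np.pi/2)
E
```

```text
time: 30.05
tool_pos: [0.4311, -0.085, 0.007]
tcp_rot: [0.349, 3.121, -0.0]
wrist_force: [0.0, -0.2, -0.3]
width: 0.999
grip_force: 0.0
time: 30.68
tool_pos: [0.4309, -0.085, 0.0071]
tcp_rot: [0.349, 3.121, -0.0]
wrist_force: [-1.0, -0.1, 4.7]
width: 0.663
grip_force: 53.9
time: 31.42
tool_pos: [0.4315, -0.0851, 0.0826]
tcp_rot: [0.349, 3.119, -0.001]
wrist_force: [-0.4, -0.6, -2.9]
width: 0.661
grip_force: 54.5
t 31.43 q6 -1.6 spin -3.42 then shift [-4.05 -0.74  0.07] (or unspun [-4.07  0.66  0.07] ) cur [ 0.4315 -0.0851  0.0826] 1.348
```

```bash
python3 -m creep '[[-0.2,0.03,0,0,0],[-0.4,0.06,0,0,0],[-0.7,0.11,0,0,0],[-0.8,0.13,0,0,0],[-0.8,0.13,0,0,0],[-0.6,0.1,0,0,0],[-0.4,0.07,0,0,0],[-0.17,0.03,0,0,0],[0,0,0,-0.57,0],[0,0,0,-0.57,0],[0,0,0,-0.57,0],[0,0,0,-0.57,0],[0,0,0,-0.57,0],[0,0,0,-0.57,0],[0,0,0,0,0]]'
python3 - <<'E'
from h import *
go(.637,-.098,.016,.119+np.pi/2)
E
```

```text
time: 33.3
tool_pos: [0.6351, -0.0974, 0.0801]
tcp_rot: [0.186, -3.134, -0.001]
wrist_force: [-0.6, -0.4, -3.9]
width: 0.662
grip_force: 54.4
t 33.3 q6 -1.88 spin -0.0 then shift [-0.04 -0.02  1.28] (or unspun [-0.04 -0.02  1.28] ) cur [ 0.6351 -0.0974  0.0801] 1.689
```

```bash
python3 -m creep '[[-0.02,-0.02,0.3,0,0],[0,0,0.4,0,0],[0,0,0.3,0,0],[0,0,0.18,0,0],[0,0,0.1,0,0],[0,0,0,0,0],[0,0,0,0,0]]'; python3 -m creep '[[0,0,0.04,0,0],[0,0,0.03,0,0],[0,0,0,0,0],[0,0,0,0,0]]'
```

```text
time: 34.17
tool_pos: [0.6379, -0.0986, 0.018]
tcp_rot: [-0.187, 3.135, -0.001]
wrist_force: [-0.4, 0.4, -3.1]
width: 0.666
grip_force: 54.4
time: 34.67
tool_pos: [0.6372, -0.0985, 0.0138]
tcp_rot: [-0.187, 3.136, -0.0]
wrist_force: [-0.0, -0.0, -4.2]
width: 0.663
grip_force: 54.4
```

```bash
python3 -m creep '[[0,0,0.03,0,0],[0,0,0.02,0,0],[0,0,0,0,0],[0,0,0,0,0]]'; python3 -m creep '[[0,0,0.02,0,0],[0,0,0,0,0],[0,0,0,0,0]]'
```

```text
time: 35.17
tool_pos: [0.6372, -0.0985, 0.0112]
tcp_rot: [0.187, -3.136, -0.0]
wrist_force: [-0.3, 0.2, -2.8]
width: 0.664
grip_force: 54.5
time: 35.55
tool_pos: [0.6373, -0.0985, 0.0111]
tcp_rot: [0.187, -3.136, 0.0]
wrist_force: [-4.7, 1.3, 6.2]
width: 0.663
grip_force: 55.4
```

Contact. Release, retreat up and back so the cameras see everything.

```bash
python3 -m creep '[[0,0,0,0,0.8],[0,0,0,0,1],[0,0,0,0,1],[0,0,-0.2,0,1],[0,0,-0.4,0,1],[0,0,-0.6,0,1],[0,0,-0.8,0,1],[0,0,-0.8,0,1],[0.7,0,0,0,1],[0.8,0,0,0,1],[0.8,0,0,0,1],[0.8,0,0,0,1],[0.6,0,0,0,1],[0,0,0,0,1],[0,0,0,0,1]]'
python3 - <<'E'
from h import *
p=bot.read_camera("top");save(p,"d.png",(120,120,540,330),1.9)
for t,z,n in(("plate",.028,(.637,-.098)),("disc",.028,(.6875,.087)),("collar",.034,(.5545,.322)),("tube",.034,(.561,-.338))): print(t,rect(p,t,z,n))
p=bot.read_camera("scene");save(p,"e.png",(120,150,480,440),2)
E
```

```text
time: 37.42
tool_pos: [0.4549, -0.1208, 0.1518]
tcp_rot: [-0.187, 3.133, -0.002]
wrist_force: [0.1, 0.5, -0.2]
width: 0.999
grip_force: 0.0
plate [  0.83 635.34 -95.64  95.95  60.46   6.65]
disc [  0.9  686.48  89.28  59.53  66.24  87.33]
collar [  0.63 552.38 317.91  49.13  45.99  43.87]
tube None
```

View pics/d.png

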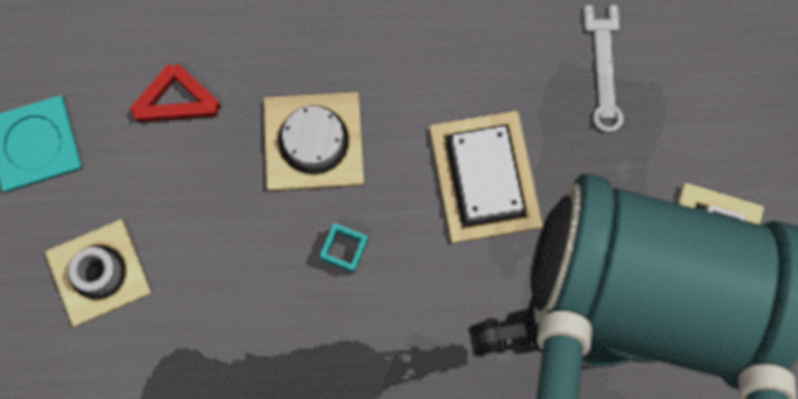

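View pics/e.png

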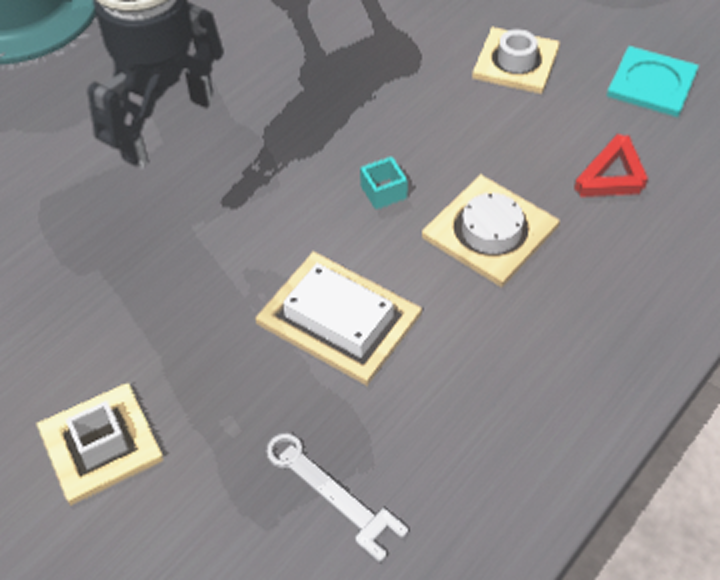

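All four parts lie flat in their own recesses: collar at (94,271), disc at (314,138) and plate at (487,173) in the top crop, and tube at (97,435) in the scene crop. The wrench, magnet and look-alikes are where they were. I'm handing in.

```bash
python3 -c "
from h import *
print(bot.finish_job())"
```

```text
the job is handed in; nothing more can be done
None
```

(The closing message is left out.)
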